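Make up two spray-finishing kits

TASK

Make up the two kits from the stock on the bench: in the long blue tray the white tin goes on the middle mark, the orange sanding block squarely on the rectangular mark, and the red mug on the round mark by the red stripe with its handle pointing out over the striped end; in the short yellow tray the black tin goes on the round mark and the blue sanding block squarely on the rectangular mark. Keep tins, jar and mug upright throughout, and leave the green tin, the amber jar and the tape roll where they are.

Things in the scene. Friction and masses are not known exactly. Their poses are not given: they have to be found in the camera images.
- tray_blue: Long blue kit tray, 270 (x) x 130 (y) mm. Fixed, yaw within 15 degrees; origin under its centre, z up, x along its length, +x roughly away from the robot; floor top at z = 4 mm, rim 10 mm high. White-outlined marks at y = 0: round (62 mm) at x = -85 mm, by the red stripe (-x end); round at x = 0; rectangular (78 x 53 mm, long side along x) at x = +85 mm. Left or right of the stock.
- tray_yellow: Short yellow kit tray, 190 (x) x 130 (y) mm. Fixed, yaw within 15 degrees; origin under its centre, z up, x along its length, +x roughly away from the robot; floor top at z = 4 mm, rim 10 mm high. Black-outlined marks at y = 0: round (62 mm) at x = -45 mm; rectangular (78 x 53 mm, long side along x) at x = +45 mm. On the other side of the stock from the blue tray.
- tin_white: White closed round paint tin, 54 mm diameter, 65 mm high, about 0.25 kg; origin at the centre of its underside, z up
- tin_black: Black closed round paint tin, 54 mm diameter, 65 mm high, about 0.25 kg; origin at the centre of its underside, z up
- mug: Red rigid metal mixing mug, open at the top, 52 mm outer diameter, straight sides, 70 mm high, wall 3 mm, about 0.13 kg; origin at the centre of its underside (on the axis of the round body), z up; its one handle sticks out along its +y, to 45 mm from the axis, from 16 to 60 mm high
- block_orange: Cork-and-orange rigid sanding block, 70 (its x) x 45 (its y) x 40 mm high, about 0.12 kg, cork below and with a bright orange top; lies flat; origin at the centre of its underside, z up
- block_blue: Cork-and-blue rigid sanding block, 70 (its x) x 45 (its y) x 40 mm high, about 0.12 kg, cork below and with a bright blue top; lies flat; origin at the centre of its underside, z up
- tin_green: Bystander: green closed round paint tin, 54 mm diameter, 65 mm high, about 0.25 kg; origin at the centre of its underside, z up
- jar: Bystander: amber glass jar with a brass-coloured cap, 52 mm diameter, 85 mm high; origin at the centre of its underside, z up
- tape: Bystander: flat roll, a tan ring 60 mm outer diameter, 40 mm hole, 25 mm high, lying on the table; origin at the centre of its underside. The stock and these bystanders stand mixed on the table between the two trays, in no fixed order, some 90 to 120 mm apart; nothing else stands between or on the trays
There are look-alikes about, which are no part of the job. Leave any purple look-alike of the block_orange alone.

How it is judged (in metres and radians):
At the end, for the whole second after the job is handed in: All five rest in their trays, flat or upright (0.12 rad), centres within 12 mm of their marks along each tray axis; block length within 0.26 rad of the tray's; mug handle within 0.35 rad of straight out over the striped end; green tin, jar and tape within 30 mm of their start (x of tin_white in the frame of tray_blue between -0.012 and 0.012 m and y of tin_white in the frame of tray_blue between -0.012 and 0.012 m and z of tin_white in the frame of tray_blue between 0 and 0.008 m and angle between each of tin_white, mug, block_orange, tin_black, block_blue's own z axis and vertical below 0.12 rad and linear speed of each of tin_white, mug, block_orange, tin_black, block_blue below 0.02 m/s and angular speed of each of tin_white, mug, block_orange, tin_black, block_blue below 0.2 rad/s and x of mug in the frame of tray_blue between -0.097 and -0.073 m and y of mug in the frame of tray_blue between -0.012 and 0.012 m and z of mug in the frame of tray_blue between 0 and 0.008 m and x of block_orange in the frame of tray_blue between 0.073 and 0.097 m and y of block_orange in the frame of tray_blue between -0.012 and 0.012 m and z of block_orange in the frame of tray_blue between 0 and 0.008 m and x of tin_black in the frame of tray_yellow between -0.057 and -0.033 m and y of tin_black in the frame of tray_yellow between -0.012 and 0.012 m and z of tin_black in the frame of tray_yellow between 0 and 0.008 m and x of block_blue in the frame of tray_yellow between 0.033 and 0.057 m and y of block_blue in the frame of tray_yellow between -0.012 and 0.012 m and z of block_blue in the frame of tray_yellow between 0 and 0.008 m and angle between the x axis of block_orange and the x axis of tray_blue, either way round below 0.26 rad and angle between the x axis of block_blue and the x axis of tray_yellow, either way round below 0.26 rad and angle between the y axis of mug and the x axis of tray_blue, either way round below 0.35 rad and y of tray_blue in the frame of mug below -0.05 m and distance of each of tin_green, jar, tape from where it was at the start of the episode below 0.03 m); the robot touches nothing.
It fails at once if a tin, the jar or the mug is tipped over (more than 0.6 rad) (angle between any of tin_white, tin_black, tin_green, jar, mug's own z axis and vertical above 0.6 rad).
It fails at once if the green tin, the jar or the tape roll is moved by more than 30 mm (distance of any of tin_green, jar, tape from where it was at the start of the episode above 0.03 m).
It also fails if it takes over 144 s, if anything falls off the work surface, if the arm or the gripper's body presses on something with over 40 N, if the wrist force passes 120 N, or if a joint passes its speed limit or range.

ROBOT

A 6-joint arm with a two-finger parallel gripper is mounted at the origin on the work surface. World frame = base frame: x ahead of the robot, y to its left, z up, the work surface at z = 0. Lengths are in mm, angles in rad, forces in N, time in s.
With the tool pointing down it reaches from about 375 to 900 mm from the base axis. Payload 3.1 kg.
Tool frame: the origin (TCP) lies on the centre line of the jaws, within the pads' length; the fingertips stand 17 mm ahead of it and the grasp point (between the pads) lies 2 mm behind it; z points along the fingers, y is the line along which they close (so a half turn about z gives the same grasp; the last joint's range is limited). The gripper opens to 85 mm and grips with 20 to 120 N. Pads are 22 mm wide; open, the fingers measure 114 mm over their backs; the gripper's body (76 mm by 85 mm) begins 54 mm behind the grasp point. The pads swing forward as they close: fully open they stand 13 mm farther back than shut.
Start: joints at [-1.462, 0.527, 1.433, -0, 1.181, -0.178], TCP at [177.426, -599.264, 221.41] pointing down, gripper open.
Joint ranges: [-3.08, 3.08], [-0.75, 2.2], [0.22, 2.44], [-1.43, 4.57], [0, 2.65], [-2.85, 2.85]. Speed limits (rad/s): [2.79, 2.79, 3.14, 3.14, 3.14, 3.14].

INTERFACE

Orientations are given as a unit quaternion [x, y, z, w].
In Python, from station import observe, eyes, order gives the robot as it stands.
- The arm moves only by the tool drive_tool, never from a script. Its argument "increments" is a list of rows, each a list of 6 numbers: the shift along the tool's x, y, z in m, then the turn, a rotation vector about the tool's x, y, z in degrees. In form: [[tx, ty, tz, wx, wy, wz], ...]. A call has 1 to 12 rows; each row shifts and turns the commanded pose from where the row before left it, along the tool's axes as they then stand; what a row does not reach is not made up. A row lasts 1/12 s, in which the tool goes at most 41.7 mm and 7.16 degrees, less where a joint would pass 70% of its speed; a pose out of reach is approached as far as the arm can. A call with a gripper value outside its range is refused whole. "gripper" is the opening, from 0 (shut) to 1 (fully open), set as the call begins (left out, the last holds). The fingers move at their own pace and stop on an object; "newtons" is the grip in N (left out, the last holds). Time passes only in rows, so rows that do not move let the fingers close. It gives the time, the measured TCP pose, the force, the opening and the grip force at its end, in the units of the state.
- observe(): the state, without advancing time (a new reading comes with each control period).
- eyes.camera(name): name is "scene" or "top" or "wrist"; returns a dict with "frame" (384x512x3 uint8, blue, green, red), "fx", "fy", "cx", "cy" (pixels), "position" and "orientation" of the camera in the world. Camera axes: x right, y up, looking along -z (the intrinsics and any distortion apply to the point x, -y, -z); pixel columns grow to the right and rows downward; lengths in mm; the calibration is good to about 2 mm. A picture is of the moment at which its call begins. There is no depth.
- order.close_job(): hands the job in; it is judged then, once.
The state is a dict: "t": time; "q": joint angles; "dq": joint speeds; "tau": joint torques, N m; "tool_pos": TCP position; "tool_rot": TCP orientation; "wrist_force": force on the tool from outside, world axes, zero at the start; "torque": the same for the moment, N m; "finger_gap": opening from 0.0 (shut) to 1.0 (fully open); "finger_force": force on a finger pad.
Only numpy, scipy, OpenCV 4.12 (cv2) and the standard library are available. Lean on these libraries where they do the work, as an engineer would, in place of code of your own. Each camera call takes 0.05 s, during which the arm holds its last target. There are 200 camera calls.

## Working session

There is one attempt and no reset: what is moved stays moved. The work goes in short steps, Python scripts to look and compute and a tool call to move; the robot and the scene stay as the last step left them, time stands still between calls to the robot, and variables do not carry over. Pictures are saved under pics/ and viewed, at most 14 in all, crops included, and the job is handed in when it is done.

Besides the shell and the picture viewer there is one more tool, called by a JSON object that holds its "method" and its "body", one argument or row to a line. drive_tool: Moves the arm, as the interface text tells. Its arguments: {"type":"object","properties":{"increments":{"type":"array"},"gripper":{"type":"number"},"newtons":{"type":"number"}},"required":["increments"]}

```bash
ls; mkdir -p pics; python3 - <<'E'
from station import observe, eyes
import cv2
print(observe())
for n in("top","scene"):
    c=eyes.camera(n); cv2.imwrite(f"pics/{n}0.png",c["frame"])
    f=cv2.resize(c["frame"],(800,600),interpolation=cv2.INTER_CUBIC); cv2.imwrite(f"pics/{n}0b.png",f)
    print(n,{k:v for k,v in c.items() if k!="frame"})
E
```

```text
pics
{'t': 0.0, 'q': array([-1.46151864e+00,  5.28479568e-01,  1.43391818e+00,  7.91710640e-06,
        1.18135801e+00, -1.78515788e-01]), 'dq': array([ 0.00158349, -0.00241168, -0.00089919,  0.00014452,  0.0002876 ,
        0.00166387]), 'tau': array([-9.24420237e-04, -4.42359102e+01, -1.78027207e+01, -4.00850140e-04,
        8.36447318e-03, -2.64303779e-07]), 'tool_pos': array([ 177.33787126, -598.54791233,  220.42033781]), 'tool_rot': array([ 9.89664354e-01,  1.43399081e-01,  4.10931627e-05, -1.08077759e-03]), 'wrist_force': array([-0.33037389, -0.11424472,  0.15047742]), 'torque': array([-0.03195659, -0.00034466, -0.01360522]), 'finger_force': 0.0, 'finger_gap': 0.997315435907487}
top {'fx': 379.92056572187266, 'fy': 379.92056572187266, 'cx': 255.7448740720305, 'cy': 192.50036327880065, 'position': array([ 415.01267814,  -12.19849404, 1005.41677287]), 'orientation': array([ 0.04231091, -0.04772313, -0.69938862,  0.71189034])}
scene {'fx': 348.9105102854625, 'fy': 348.9105102854625, 'cx': 254.65020306015072, 'cy': 185.76730337976164, 'position': array([1045.22986656, -474.94130736,  492.75470462]), 'orientation': array([0.43520243, 0.18746313, 0.34871857, 0.80861102])}
```

View pics/top0b.png

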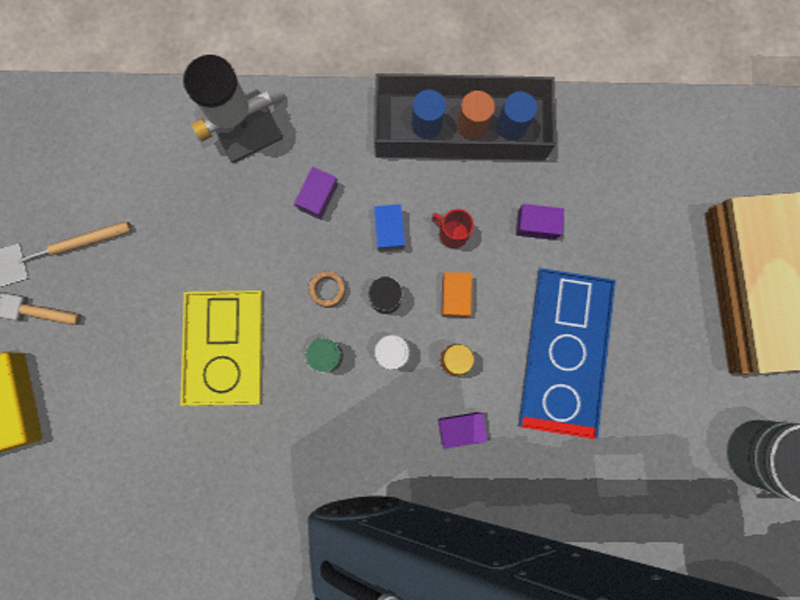

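View pics/scene0b.png

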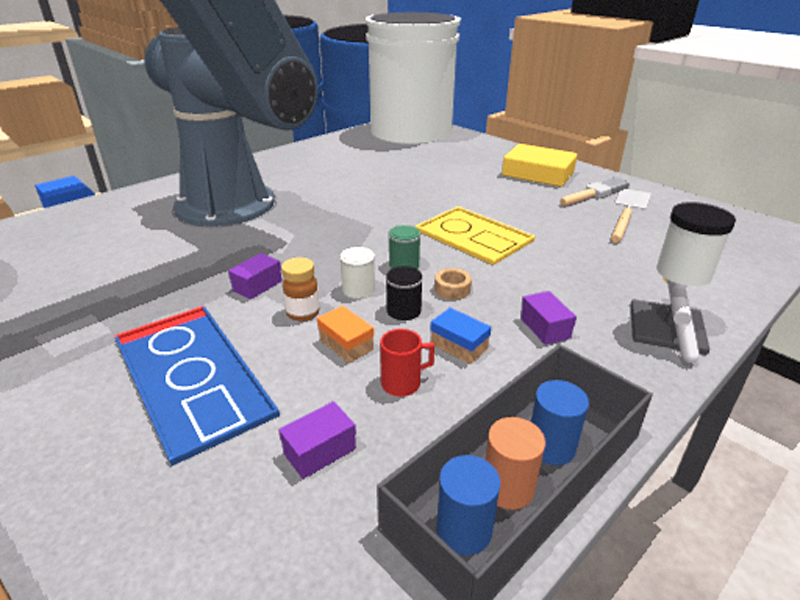

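The top view shows, in 800x600 pixels:
- **Stock:** white tin (392,352), black tin (385,294), orange block (458,294), blue block (389,227), mug (456,228) with its handle up-left.
- **Bystanders:** green tin (323,354), jar (458,360), tape (326,289).
- **Trays:** yellow on the left, blue on the right.

Things that could be mistaken for what I want:
- **Orange block (458,294):** the purple blocks at (316,192), (541,221) and (463,429), and the orange cylinder in the bin at (478,112).
- **Blue block (389,227):** the blue cylinders at (429,112) and (520,112).
- **White and black tins:** the green tin and the jar. The lamp at (210,80) is also black.
- **Mug:** there is only one red mug.

I'll check these choices in close crops.

```bash
python3 - <<'E'
import cv2
t=cv2.imread("pics/top0.png")[110:290,110:400]; cv2.imwrite("pics/topc.png",cv2.resize(t,None,fx=2.75,fy=2.75,interpolation=cv2.INTER_CUBIC))
t=cv2.imread("pics/scene0.png")[125:300,65:355]; cv2.imwrite("pics/scenec.png",cv2.resize(t,None,fx=2.75,fy=2.75,interpolation=cv2.INTER_CUBIC))
E
```

```text
(no output)
```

View pics/topc.png

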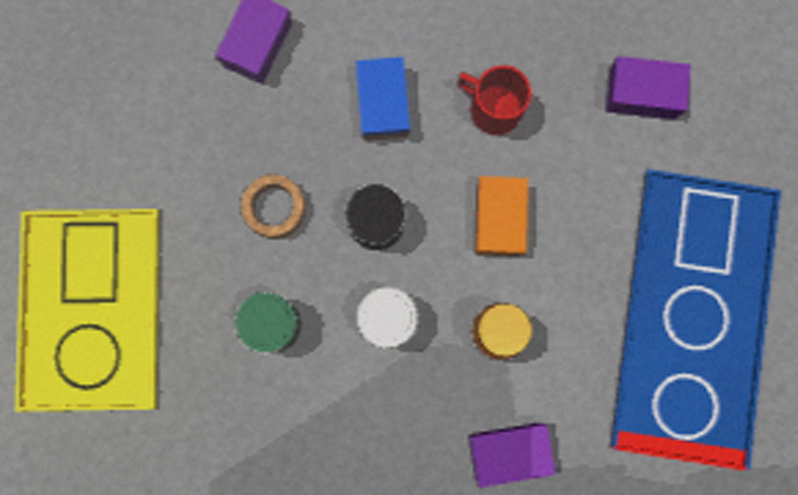

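View pics/scenec.png

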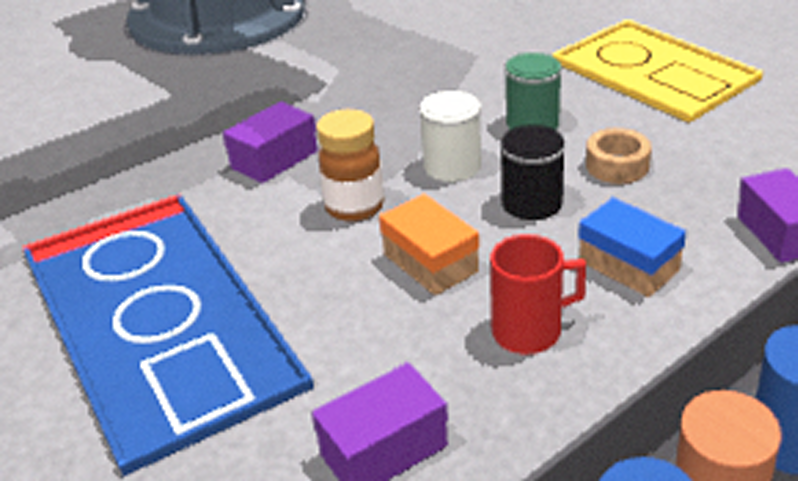

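The crops confirm the choices: the orange-topped and blue-topped blocks are cork below, unlike the all-purple ones. Next I'll triangulate the crop pixels.

```bash
cat > h.py <<'E'
import numpy as np, cv2
from scipy.spatial.transform import Rotation as R
TOP=dict(f=379.92056572187266,c=(255.7448740720305,192.50036327880065),p=np.array([415.01267814,-12.19849404,1005.41677287]),q=[0.04231091,-0.04772313,-0.69938862,0.71189034])
SC=dict(f=348.9105102854625,c=(254.65020306015072,185.76730337976164),p=np.array([1045.22986656,-474.94130736,492.75470462]),q=[0.43520243,0.18746313,0.34871857,0.80861102])
def mk(c): return dict(f=c["fx"],c=(c["cx"],c["cy"]),p=np.array(c["position"]),q=c["orientation"])
def ray(C,u,v):
    d=R.from_quat(C["q"]).apply([(u-C["c"][0])/C["f"],-(v-C["c"][1])/C["f"],-1]); return d/np.linalg.norm(d)
def onz(C,u,v,z):
    d=ray(C,u,v); return C["p"]+d*(z-C["p"][2])/d[2]
def tri(obs):
    A=np.zeros((3,3));b=np.zeros(3)
    for C,u,v in obs:
        P=np.eye(3)-np.outer(*[ray(C,u,v)]*2); A+=P;b+=P@C["p"]
    return np.linalg.solve(A,b)
def proj(C,p):
    x=R.from_quat(C["q"]).inv().apply(np.array(p)-C["p"]); return C["c"][0]-C["f"]*x[0]/x[2], C["c"][1]+C["f"]*x[1]/x[2]
def tc(u,v): return (u+.5)/2.75-.5+110,(v+.5)/2.75-.5+110
def sc(u,v): return (u+.5)/2.75-.5+65,(v+.5)/2.75-.5+125
E
python3 - <<'E'
from h import *
np.set_printoptions(precision=1,suppress=True)
D=dict(white=((387,317),(451,106),65),black=((376,215),(532,143),65),mug=((502,93),(526,258),70),orange=((502,215.5),(429,233),40),blue=((382.5,95),(634,234),40),
b_mug=((685,406),(123,255),4),b_mid=((696,318),(156,315),4),b_rect=((707.5,230),(195,383),4),y_round=((88,356),(624,55),4),y_rect=((90,262),(690,81),4))
for k,(a,b,z) in D.items(): print(k,tri([(TOP,*tc(*a)),(SC,*sc(*b))]),onz(TOP,*tc(*a),z)[:2],onz(SC,*sc(*b),z)[:2])
for k,a,z in(("green",(266,321),65),("jar",(504,329),85),("tape",(273,205),25),("handle",(463,79),58)): print(k,onz(TOP,*tc(*a),z))
def ang(a,b,z): d=onz(TOP,*tc(*b),z)-onz(TOP,*tc(*a),z); return np.degrees(np.arctan2(d[1],d[0]))
print("orange",ang((477,253),(477,177),40),ang((528,254),(528,178),40),"blue",ang((362,134),(356,60),40),ang((409,130),(402,57),40))
print("btray",ang((685,406),(707.5,230),4),"ytray",ang((88,356),(90,262),4), ang((16,411),(22,211),10))
E
```

```text
white [454.9  -6.3  63.7] [454.6  -6.6] [456.8  -7.3]
black [547.6   5.6  61.5] [546.8   5.2] [551.9   2.1]
mug [ 662.  -108.9   66.9] [ 661.4 -108.3] [ 664.6 -111.9]
orange [ 553.5 -112.7   30.8] [ 552. -112.] [ 563.5 -119.7]
blue [667.4   2.3  32.7] [665.1   1.8] [673.6  -4.8]
b_mug [ 377.8 -290.5    4. ] [ 378.  -290.2] [ 377.6 -290.8]
b_mid [ 461.4 -303.1    1.7] [ 461.4 -302.2] [ 463.9 -304. ]
b_rect [ 546.7 -315.4    2.9] [ 546.6 -315. ] [ 547.8 -315.8]
y_round [415.4 277.4   2.4] [415.3 276.7] [417.6 275.1]
y_rect [505.6 280.8   3. ] [504.8 279.8] [507.2 280.4]
green [449.1 101.8  65. ]
jar [ 445.  -109.6   85. ]
tape [560.2 103.7  25. ]
handle [677.2 -73.2  58. ]
orange 0.45809859647725065 0.10234344044952286 blue 5.802352868407517 6.302556082390492
btray -8.353842398077242 ytray 1.9369645694419728 1.9228615095706685
```

```bash
cat >> h.py <<'E'
def yaw(q): x=R.from_quat(q).apply([1,0,0]); return np.degrees(np.arctan2(x[1],x[0]))
def plan(x,y,z,psi,smax=36):
    """from the present pose: straight rows (tool frame, mm and deg), turn spread over the rows"""
    from station import observe
    s=observe(); p=s["tool_pos"]; a=yaw(s["tool_rot"]); d=np.array([x,y,z])-p; w=psi-a
    w=(w+180)%360-180 if abs(w)>200 else w
    n=int(max(np.ceil(np.linalg.norm(d)/smax),np.ceil(abs(w)/7),1)); print("t %.1f pos %s yaw %.1f gap %.2f n=%d"%(s["t"],np.round(p,1),a,s["finger_gap"],n))
    print("  d in tool frame now:",np.round(np.r_[R.from_euler("z",-a,degrees=True).apply(d)*[1,-1,-1],-w],1), " per row:",np.round(np.r_[R.from_euler("z",-a,degrees=True).apply(d)*[1,-1,-1],-w]/n,1))
E
python3 -c "
from h import *
plan(454.7,-6.5,220,0)"
```

```text
t 0.1 pos [ 177.4 -598.6  220.5] yaw 16.5 gap 1.00 n=19
  d in tool frame now: [ 434.  -489.     0.5   16.5]  per row: [ 22.8 -25.7   0.    0.9]
```

{"method": "drive_tool", "body": {
  "increments": [
    [0, 0, 0, 0, 0, 5.5],
    [0, 0, 0, 0, 0, 5.5],
    [0, 0, 0, 0, 0, 5.5],
    [0.0154, -0.033, 0, 0, 0, 0],
    [0.0154, -0.033, 0, 0, 0, 0],
    [0.0154, -0.033, 0, 0, 0, 0],
    [0.0154, -0.033, 0, 0, 0, 0],
    [0.0154, -0.033, 0, 0, 0, 0],
    [0.0154, -0.033, 0, 0, 0, 0],
    [0.0154, -0.033, 0, 0, 0, 0],
    [0.0154, -0.033, 0, 0, 0, 0],
    [0.0154, -0.033, 0, 0, 0, 0]
  ],
  "gripper": 1,
  "newtons": 40
}}

```text
t: 1.1
tool_pos: [316.3, -300.4, 221.2]
tool_rot: [1.0, -0.0, -0.0, -0.0]
wrist_force: [1.2, 0.2, 0.4]
finger_gap: 0.999
finger_force: 0.0
```

{"method": "drive_tool", "body": {
  "increments": [
    [0.0154, -0.033, 0, 0, 0, 0],
    [0.0154, -0.033, 0, 0, 0, 0],
    [0.0154, -0.033, 0, 0, 0, 0],
    [0.0154, -0.033, 0, 0, 0, 0],
    [0.0154, -0.033, 0, 0, 0, 0],
    [0.0154, -0.033, 0, 0, 0, 0],
    [0.0154, -0.033, 0, 0, 0, 0],
    [0.0154, -0.033, 0, 0, 0, 0],
    [0.0154, -0.033, 0, 0, 0, 0],
    [0, 0, 0, 0, 0, 0],
    [0, 0, 0, 0, 0, 0],
    [0, 0, 0, 0, 0, 0]
  ]
}}

```text
t: 2.1
tool_pos: [454.2, -5.4, 221.1]
tool_rot: [1.0, 0.0, -0.001, 0.0]
wrist_force: [0.4, -0.2, 0.3]
finger_gap: 1.001
finger_force: 0.0
```

```bash
python3 -c "
from h import *
from station import eyes
plan(454.7,-6.5,220,0)
c=eyes.camera('wrist'); cv2.imwrite('pics/w1.png',c['frame']); cv2.imwrite('pics/w1b.png',cv2.resize(c['frame'],(800,600)))
C=mk(c); print(C)
for p in((454.7,-6.5,65),(547,5.5,65),(553,-112.5,40),(661.5,-108.5,70),(666,2,40)): print(np.array(proj(C,p))*1.5625)
"
```

```text
t 2.1 pos [454.2  -5.4 221.1] yaw 0.1 gap 1.00 n=1
  d in tool frame now: [0.5 1.1 1.1 0.1]  per row: [0.5 1.1 1.1 0.1]
{'f': 323.2994230412742, 'c': (254.09452548015994, 197.2447742709291), 'p': array([529.6460823 ,  -4.97013055, 373.26766428]), 'q': array([-0.10636589,  0.10654299, -0.6987762 ,  0.69931874])}
[399.55608255 275.94717515]
[378.94713992 118.91360948]
[571.79723442 111.10900044]
[ 606.41555381 -127.94448201]
[ 384.73687626 -109.25539764]
```

View pics/w1b.png

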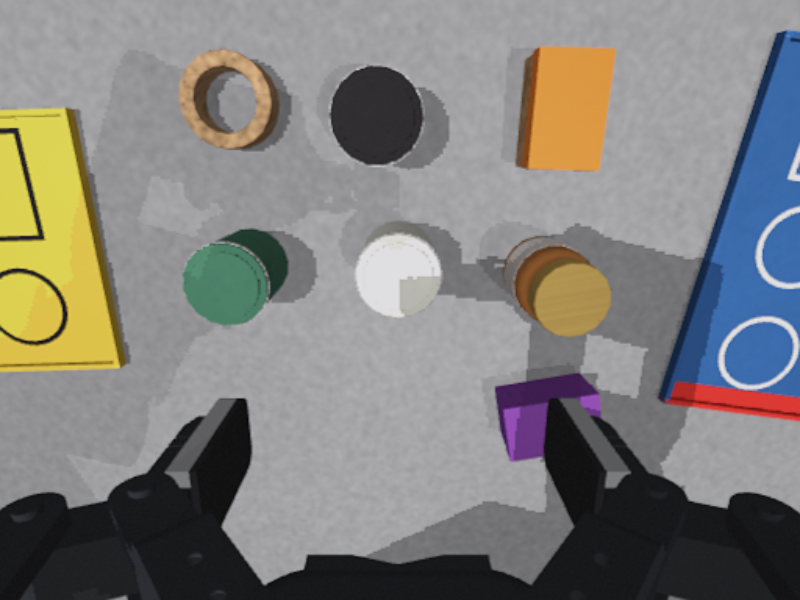

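The wrist view shows the white tin top at (398,275), black at (377,115) and orange block at (571,108). All are within 4 px of prediction, so I'm descending on the white tin.

{"method": "drive_tool", "body": {
  "increments": [
    [0.0005, 0.001, 0.031, 0, 0, 0],
    [0, 0, 0.031, 0, 0, 0],
    [0, 0, 0.031, 0, 0, 0],
    [0, 0, 0.031, 0, 0, 0],
    [0, 0, 0.031, 0, 0, 0],
    [0, 0, 0.02, 0, 0, 0],
    [0, 0, 0.01, 0, 0, 0],
    [0, 0, 0, 0, 0, 0],
    [0, 0, 0, 0, 0, 0]
  ]
}}

```text
t: 2.9
tool_pos: [454.7, -7.6, 36.1]
tool_rot: [1.0, -0.001, -0.001, -0.0]
wrist_force: [1.0, -0.3, 0.2]
finger_gap: 1.0
finger_force: 0.0
```

{"method": "drive_tool", "body": {
  "increments": [
    [0, 0, 0, 0, 0, 0],
    [0, 0, 0, 0, 0, 0],
    [0, 0, 0, 0, 0, 0],
    [0, 0, 0, 0, 0, 0],
    [0, 0, 0, 0, 0, 0],
    [0, 0, 0, 0, 0, 0],
    [0, 0, 0, 0, 0, 0],
    [0, 0, 0, 0, 0, 0],
    [0, 0, 0, 0, 0, 0],
    [0, 0, 0, 0, 0, 0]
  ],
  "gripper": 0,
  "newtons": 40
}}

```text
t: 3.73
tool_pos: [456.0, -6.6, 37.8]
tool_rot: [1.0, 0.0, 0.001, 0.001]
wrist_force: [-0.9, -1.2, 6.1]
finger_gap: 0.615
finger_force: 40.8
```

{"method": "drive_tool", "body": {
  "increments": [
    [0, 0, -0.02, 0, 0, 0],
    [0, 0, -0.033, 0, 0, 0],
    [0, 0, -0.033, 0, 0, 0],
    [0, 0, -0.033, 0, 0, 0],
    [0, 0, -0.02, 0, 0, 0],
    [0, 0.02, 0, 0, 0, 0],
    [0.001, 0.035, 0, 0, 0, 0],
    [0.001, 0.035, 0, 0, 0, 0],
    [0.001, 0.035, 0, 0, 0, 0],
    [0.001, 0.035, 0, 0, 0, 0],
    [0.001, 0.035, 0, 0, 0, 0],
    [0.001, 0.035, 0, 0, 0, 0]
  ]
}}

```text
t: 4.73
tool_pos: [460.4, -237.4, 175.6]
tool_rot: [1.0, -0.0, -0.0, -0.0]
wrist_force: [0.7, 0.2, -2.5]
finger_gap: 0.612
finger_force: 44.3
```

{"method": "drive_tool", "body": {
  "increments": [
    [0, 0.035, 0, 0, 0, 0],
    [0, 0.025, 0, 0, 0, 0],
    [0, 0.006, 0, 0, 0, 4.2],
    [0, 0, 0, 0, 0, 4.2],
    [0, 0, 0, 0, 0, 0],
    [0, 0, 0, 0, 0, 0]
  ]
}}

```text
t: 5.23
tool_pos: [460.5, -301.7, 175.2]
tool_rot: [0.997, -0.072, -0.0, -0.0]
wrist_force: [-0.4, -0.3, -3.4]
finger_gap: 0.611
finger_force: 44.3
```

```bash
python3 -c "
from h import *
plan(462,-302.8,42,-8.35)"
```

```text
t 5.2 pos [ 460.5 -301.7  175.2] yaw -8.3 gap 0.61 n=4
  d in tool frame now: [  1.6   0.9 133.2   0. ]  per row: [ 0.4  0.2 33.3  0. ]
```

{"method": "drive_tool", "body": {
  "increments": [
    [0.0015, 0.001, 0.03, 0, 0, 0],
    [0, 0, 0.033, 0, 0, 0],
    [0, 0, 0.033, 0, 0, 0],
    [0, 0, 0.02, 0, 0, 0],
    [0, 0, 0.012, 0, 0, 0],
    [0, 0, 0.005, 0, 0, 0],
    [0, 0, 0, 0, 0, 0],
    [0, 0, 0, 0, 0, 0]
  ]
}}

```text
t: 5.9
tool_pos: [463.0, -303.1, 42.9]
tool_rot: [0.997, -0.072, 0.0, 0.0]
wrist_force: [0.7, -0.3, -2.6]
finger_gap: 0.608
finger_force: 44.3
```

{"method": "drive_tool", "body": {
  "increments": [
    [0, 0, 0.001, 0, 0, 0],
    [0, 0, 0.001, 0, 0, 0],
    [0, 0, 0, 0, 0, 0]
  ]
}}

```text
t: 6.15
tool_pos: [463.2, -303.6, 41.9]
tool_rot: [0.997, -0.073, 0.001, 0.0]
wrist_force: [0.1, 1.7, 4.4]
finger_gap: 0.613
finger_force: 45.0
```

{"method": "drive_tool", "body": {
  "increments": [
    [0, 0, 0, 0, 0, 0],
    [0, 0, 0, 0, 0, 0],
    [0, 0, 0, 0, 0, 0],
    [0, 0, 0, 0, 0, 0],
    [0, 0, 0, 0, 0, 0],
    [0, 0, 0, 0, 0, 0],
    [0, 0, -0.02, 0, 0, 0],
    [0, 0, -0.035, 0, 0, 0],
    [0, 0, -0.035, 0, 0, 0],
    [0, 0, -0.035, 0, 0, 0],
    [0, 0, -0.035, 0, 0, 0],
    [0, 0, 0, 0, 0, 0]
  ],
  "gripper": 1
}}

```text
t: 7.15
tool_pos: [465.9, -306.7, 207.4]
tool_rot: [0.997, -0.073, 0.005, 0.005]
wrist_force: [1.3, -1.2, 0.2]
finger_gap: 1.002
finger_force: 0.0
```

```bash
python3 -c "
from h import *
plan(554,-112.7,205,0)"
```

```text
t 7.2 pos [ 465.9 -306.7  207.4] yaw -8.4 gap 1.00 n=6
  d in tool frame now: [  58.8 -204.8    2.4   -8.4]  per row: [  9.8 -34.1   0.4  -1.4]
```

{"method": "drive_tool", "body": {
  "increments": [
    [0, 0, 0, 0, 0, -4.2],
    [0, 0, 0, 0, 0, -4.2],
    [0.0126, -0.0277, 0, 0, 0, 0],
    [0.0126, -0.0277, 0, 0, 0, 0],
    [0.0126, -0.0277, 0, 0, 0, 0],
    [0.0126, -0.0277, 0, 0, 0, 0],
    [0.0126, -0.0277, 0, 0, 0, 0],
    [0.0126, -0.0277, 0, 0, 0, 0],
    [0.0126, -0.0277, 0, 0, 0, 0],
    [0, 0, 0, 0, 0, 0],
    [0, 0, 0, 0, 0, 0]
  ]
}}

```text
t: 8.07
tool_pos: [550.8, -108.1, 199.8]
tool_rot: [1.0, 0.002, -0.0, -0.0]
wrist_force: [0.7, -0.1, -1.1]
finger_gap: 1.001
finger_force: 0.0
```

```bash
python3 -c "
from h import *
from station import eyes,observe
plan(554,-112.7,24,0); print(observe()['tool_rot'])
c=eyes.camera('wrist'); C=mk(c); f=c['frame']; cv2.imwrite('pics/w2b.png',cv2.resize(f,(800,600)))
for p in((554,-112.7,40),(661.5,-108.5,70),(666,2,40),(462,-302.8,69)): print(np.array(proj(C,p))*1.5625)
"
```

```text
t 8.1 pos [ 550.8 -108.1  199.8] yaw 0.2 gap 1.00 n=5
  d in tool frame now: [  3.2   4.7 175.8   0.2]  per row: [ 0.6  0.9 35.2  0. ]
[ 9.99998534e-01  1.64493268e-03 -4.71514979e-04 -6.21968145e-05]
[405.16063054 270.47808313]
[399.47928256  78.66202167]
[204.15212571  76.58301407]
[705.63257775 424.11549435]
```

View pics/w2b.png

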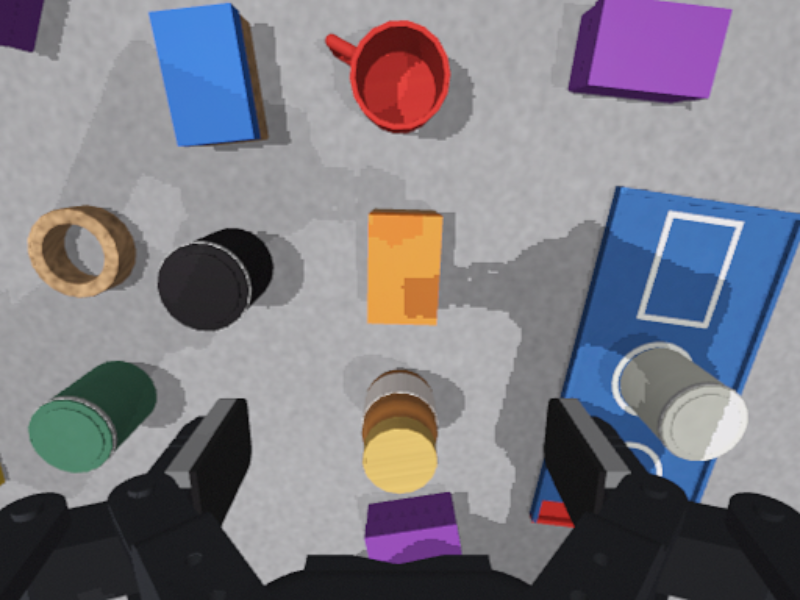

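The wrist view shows the white tin upright on its mark with its top at (704,424), predicted (706,424). Centres read orange block (404,269), mug rim (401,75) and blue block (203,76), all as predicted. I'm grasping the orange block now.

{"method": "drive_tool", "body": {
  "increments": [
    [0.003, 0.0045, 0.02, 0, 0, 0],
    [0, 0, 0.035, 0, 0, 0],
    [0, 0, 0.035, 0, 0, 0],
    [0, 0, 0.035, 0, 0, 0],
    [0, 0, 0.03, 0, 0, 0],
    [0, 0, 0.015, 0, 0, 0],
    [0, 0, 0.006, 0, 0, 0],
    [0, 0, 0, 0, 0, 0],
    [0, 0, 0, 0, 0, 0]
  ]
}}

```text
t: 8.87
tool_pos: [554.0, -115.2, 24.8]
tool_rot: [1.0, -0.001, 0.0, 0.0]
wrist_force: [-0.3, 0.4, -0.1]
finger_gap: 1.0
finger_force: 0.0
```

{"method": "drive_tool", "body": {
  "increments": [
    [0, 0, 0, 0, 0, 0],
    [0, 0, 0, 0, 0, 0],
    [0, 0, 0, 0, 0, 0],
    [0, 0, 0, 0, 0, 0],
    [0, 0, 0, 0, 0, 0],
    [0, 0, 0, 0, 0, 0],
    [0, 0, 0, 0, 0, 0],
    [0, 0, 0, 0, 0, 0],
    [0, 0, 0, 0, 0, 0],
    [0, 0, 0, 0, 0, 0]
  ],
  "gripper": 0
}}

```text
t: 9.7
tool_pos: [554.4, -114.2, 26.0]
tool_rot: [1.0, 0.0, 0.001, 0.0]
wrist_force: [-0.5, 0.4, 5.3]
finger_gap: 0.504
finger_force: 39.7
```

{"method": "drive_tool", "body": {
  "increments": [
    [0, 0, -0.02, 0, 0, 0],
    [0, 0, -0.035, 0, 0, 0],
    [0, 0, -0.035, 0, 0, 0],
    [0, 0, -0.025, 0, 0, 0],
    [-0.001, 0.03, 0, 0, 0, 0],
    [-0.001, 0.035, 0, 0, 0, 0],
    [-0.001, 0.035, 0, 0, 0, 0],
    [-0.001, 0.035, 0, 0, 0, 0],
    [-0.001, 0.035, 0, 0, 0, 0],
    [-0.002, 0.031, 0, 0, 0, 4.2],
    [0, 0, 0, 0, 0, 4.2],
    [0, 0, 0, 0, 0, 0]
  ]
}}

```text
t: 10.7
tool_pos: [546.3, -317.2, 139.5]
tool_rot: [0.997, -0.075, 0.0, 0.0]
wrist_force: [0.2, 0.8, -2.3]
finger_gap: 0.495
finger_force: 41.1
```

```bash
python3 -c "
from h import *
plan(546.7,-315.3,29,-8.35)"
```

```text
t 10.7 pos [ 546.3 -317.2  139.5] yaw -8.7 gap 0.50 n=4
  d in tool frame now: [  0.2  -2.  110.5  -0.3]  per row: [ 0.  -0.5 27.6 -0.1]
```

{"method": "drive_tool", "body": {
  "increments": [
    [0, -0.001, 0.025, 0, 0, 0],
    [0, 0, 0.033, 0, 0, 0],
    [0, 0, 0.03, 0, 0, 0],
    [0, 0, 0.015, 0, 0, 0],
    [0, 0, 0.006, 0, 0, 0],
    [0, 0, 0.002, 0, 0, 0],
    [0, 0, 0, 0, 0, 0],
    [0, 0, 0, 0, 0, 0]
  ]
}}

```text
t: 11.37
tool_pos: [544.4, -310.6, 30.1]
tool_rot: [0.997, -0.071, -0.003, -0.002]
wrist_force: [-6.5, 4.5, 8.7]
finger_gap: 0.499
finger_force: 43.0
```

```bash
python3 -c "
from h import *
from station import eyes,observe
for i in range(3):
    c=eyes.camera('wrist'); s=observe(); print(s['t'],s['tool_pos'],s['wrist_force'],s['tool_rot'],s['torque'])
cv2.imwrite('pics/w3b.png',cv2.resize(c['frame'],(800,600)))
"
```

```text
11.4167 [ 544.39993061 -310.64059739   30.11464525] [-5.83830726  4.36589179  9.4272993 ] [ 0.99744019 -0.07141067 -0.00307259 -0.00203336] [ 0.58089649  0.99403971 -0.01353571]
11.4667 [ 544.40827661 -310.63835058   30.11647013] [-6.93774615  3.32146308  9.21044515] [ 0.99743942 -0.07142297 -0.00304119 -0.0020292 ] [ 0.62978457  1.00504776 -0.06963246]
11.5167 [ 544.40269766 -310.64823114   30.10557002] [-5.90801423  3.37725017  9.28164412] [ 0.9974394  -0.07142391 -0.00303437 -0.00201725] [ 0.65614447  0.94053043 -0.02741601]
```

View pics/w3b.png

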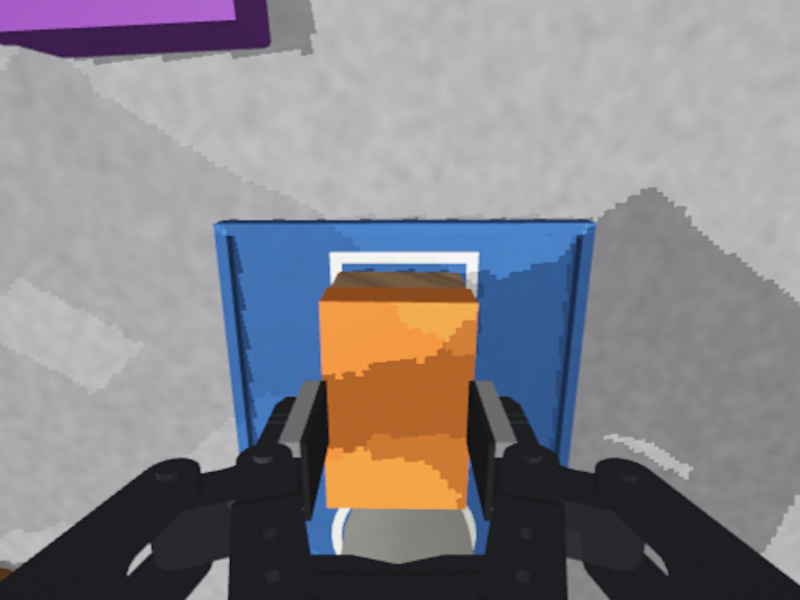

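The block is down inside the rectangle: its bottom front edge runs about 337–476 at row 272, inside the outline at 330–479, with a light press. Releasing.

{"method": "drive_tool", "body": {
  "increments": [
    [0, 0, -0.001, 0, 0, 0],
    [0, 0, 0, 0, 0, 0],
    [0, 0, 0, 0, 0, 0],
    [0, 0, 0, 0, 0, 0],
    [0, 0, 0, 0, 0, 0],
    [0, 0, 0, 0, 0, 0],
    [0, 0, 0, 0, 0, 0]
  ],
  "gripper": 1
}}

```text
t: 12.1
tool_pos: [546.9, -314.2, 29.2]
tool_rot: [0.997, -0.073, -0.0, -0.0]
wrist_force: [0.4, 0.9, 1.3]
finger_gap: 1.001
finger_force: 0.0
```

{"method": "drive_tool", "body": {
  "increments": [
    [0, 0, -0.02, 0, 0, 0],
    [0, 0, -0.035, 0, 0, 0],
    [0, 0, -0.035, 0, 0, 0],
    [0, 0, -0.035, 0, 0, 0],
    [0, 0, -0.035, 0, 0, 0],
    [0, 0, 0, 0, 0, 0],
    [0, 0, 0, 0, 0, 0]
  ]
}}

```text
t: 12.68
tool_pos: [548.2, -315.3, 192.3]
tool_rot: [0.997, -0.073, 0.003, 0.002]
wrist_force: [-0.4, 0.0, 0.1]
finger_gap: 0.994
finger_force: 0.0
```

```bash
python3 -c "
from h import *
from station import eyes,observe
print(observe()['tool_rot'])
plan(662.5,-108.5,200,66)
c=eyes.camera('top'); f=c['frame']; C=mk(c)
m=cv2.inRange(cv2.cvtColor(f,cv2.COLOR_BGR2HSV),(5,170,120),(18,255,255)); m[:130]=0
for k in cv2.findContours(m,0,2)[0]:
    if cv2.contourArea(k)>150: print(cv2.minAreaRect(k), onz(C,*cv2.minAreaRect(k)[0],44))
cv2.imwrite('pics/t3b.png',cv2.resize(f[110:290,110:400],None,fx=2.75,fy=2.75,interpolation=2))
c=eyes.camera('wrist'); cv2.imwrite('pics/w4b.png',cv2.resize(c['frame'],(800,600)))
"
```

```text
[ 0.9973028  -0.0733318   0.0025163   0.00180178]
t 12.7 pos [ 548.2 -315.3  192.3] yaw -8.4 gap 0.99 n=11
  d in tool frame now: [  82.8 -221.3   -7.7  -74.4]  per row: [  7.5 -20.1  -0.7  -6.8]
((369.6724853515625, 192.45632934570312), (18.238590240478516, 27.688295364379883), 7.594644546508789) [ 543.68184361 -309.91525102   44.        ]
```

View pics/t3b.png

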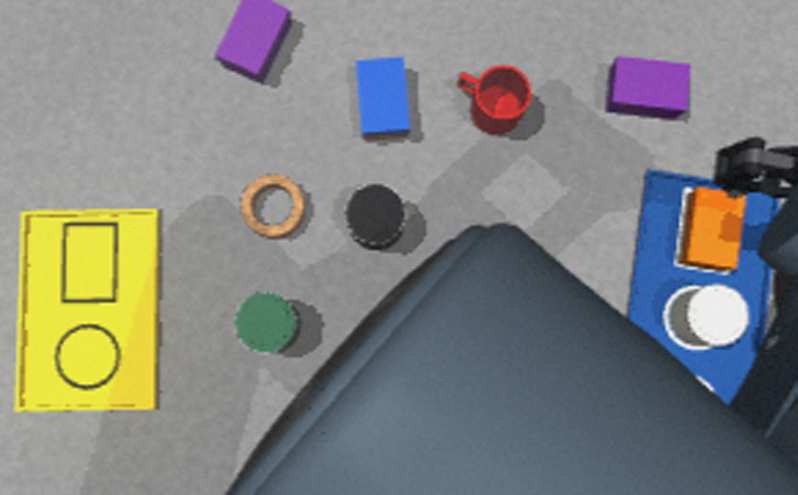

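The top view shows the orange block in the rectangle, with the arm partly in the way, and the white tin in the tray. I'm moving on to the mug.

{"method": "drive_tool", "body": {
  "increments": [
    [0.0118, -0.0316, -0.001, 0, 0, 0],
    [0.0118, -0.0316, -0.001, 0, 0, 0],
    [0.0118, -0.0316, -0.001, 0, 0, 0],
    [0.0118, -0.0316, -0.001, 0, 0, 0],
    [0.0118, -0.0316, -0.001, 0, 0, 0],
    [0.0118, -0.0316, -0.001, 0, 0, 0],
    [0.0118, -0.0316, -0.001, 0, 0, 0],
    [0, 0, 0, 0, 0, -6.8],
    [0, 0, 0, 0, 0, -6.8],
    [0, 0, 0, 0, 0, -6.8],
    [0, 0, 0, 0, 0, -6.8],
    [0, 0, 0, 0, 0, -6.8]
  ]
}}

```text
t: 13.78
tool_pos: [659.5, -106.7, 193.5]
tool_rot: [0.974, 0.225, -0.002, -0.001]
wrist_force: [-0.9, 1.2, 0.0]
finger_gap: 0.999
finger_force: 0.0
```

{"method": "drive_tool", "body": {
  "increments": [
    [0, 0, 0, 0, 0, -6.8],
    [0, 0, 0, 0, 0, -6.8],
    [0, 0, 0, 0, 0, -6.8],
    [0, 0, 0, 0, 0, -6.8],
    [0, 0, 0, 0, 0, -6.8],
    [0, 0, 0, 0, 0, -6.4],
    [0, 0, 0, 0, 0, 0],
    [0, 0, 0, 0, 0, 0]
  ]
}}

```text
t: 14.45
tool_pos: [659.9, -107.1, 194.3]
tool_rot: [0.84, 0.543, -0.001, -0.002]
wrist_force: [0.5, 0.5, 0.2]
finger_gap: 0.998
finger_force: 0.0
```

```bash
python3 -c "
from h import *
from station import eyes,observe
print(observe()['tool_rot'])
plan(662.5,-108.5,36,66)
c=eyes.camera('wrist'); C=mk(c); print(C); f=c['frame']; cv2.imwrite('pics/w5b.png',cv2.resize(f,(800,600)))
print(np.array(proj(C,(662.5,-108.5,70)))*1.5625)
"
```

```text
[ 0.83952816  0.54331261 -0.00120869 -0.00155124]
t 14.4 pos [ 659.9 -107.1  194.3] yaw 65.8 gap 1.00 n=5
  d in tool frame now: [ -0.2   3.  158.3  -0.2]  per row: [-0.   0.6 31.7 -0. ]
{'f': 323.2994230412742, 'c': (254.09452548015994, 197.2447742709291), 'p': array([691.09064213, -38.04944643, 346.47738564]), 'q': array([-0.14592432,  0.03360669, -0.20679654,  0.9668567 ])}
[404.18529523 291.8343561 ]
```

View pics/w5b.png

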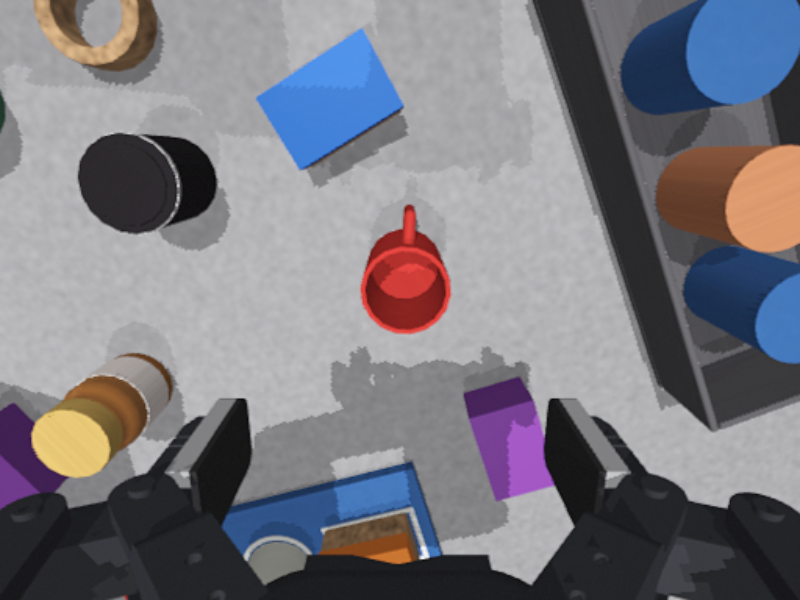

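The mug rim is centred at (405.5,289), 3 px from prediction, and its handle tip is at (409,210), nearly along tool x.

```bash
python3 -c "
from h import *
C=dict(f=323.2994230412742,c=(254.09452548015994,197.2447742709291),p=np.array([691.09064213,-38.04944643,346.47738564]),q=[-0.14592432,0.03360669,-0.20679654,0.9668567])
m=onz(C,405.5/1.5625,289/1.5625,70); print(m)
for z in(50,58):
  h=onz(C,409/1.5625,210/1.5625,z); print(h,np.linalg.norm(h[:2]-m[:2]),np.degrees(np.arctan2(*(h-m)[[1,0]])))
plan(m[0],m[1],36,66)
"
```

```text
[ 663.85475261 -107.28360676   70.        ]
[682.9280063  -69.81275187  50.        ] 42.04585559411977 63.02319129120919
[683.14826285 -68.95566645  58.        ] 42.910028498079924 63.28024055274472
t 14.5 pos [ 660.1 -107.2  194.7] yaw 65.8 gap 1.00 n=5
  d in tool frame now: [  1.4   3.5 158.7  -0.2]  per row: [ 0.3  0.7 31.7 -0. ]
```

{"method": "drive_tool", "body": {
  "increments": [
    [0.0015, 0.0035, 0.02, 0, 0, 0],
    [0, 0, 0.035, 0, 0, 0],
    [0, 0, 0.035, 0, 0, 0],
    [0, 0, 0.035, 0, 0, 0],
    [0, 0, 0.02, 0, 0, 0],
    [0, 0, 0.01, 0, 0, 0],
    [0, 0, 0.004, 0, 0, 0],
    [0, 0, 0, 0, 0, 0],
    [0, 0, 0, 0, 0, 0]
  ]
}}

```text
t: 15.25
tool_pos: [665.9, -107.8, 38.7]
tool_rot: [0.839, 0.544, 0.001, 0.001]
wrist_force: [0.0, -0.9, -0.2]
finger_gap: 1.0
finger_force: 0.0
```

{"method": "drive_tool", "body": {
  "increments": [
    [0, 0, 0, 0, 0, 0],
    [0, 0, 0, 0, 0, 0],
    [0, 0, 0, 0, 0, 0],
    [0, 0, 0, 0, 0, 0],
    [0, 0, 0, 0, 0, 0],
    [0, 0, 0, 0, 0, 0],
    [0, 0, 0, 0, 0, 0],
    [0, 0, 0, 0, 0, 0],
    [0, 0, 0, 0, 0, 0],
    [0, 0, 0, 0, 0, 0]
  ],
  "gripper": 0
}}

```text
t: 16.08
tool_pos: [665.5, -107.6, 39.3]
tool_rot: [0.839, 0.545, 0.001, 0.001]
wrist_force: [-1.4, 0.4, 5.7]
finger_gap: 0.589
finger_force: 41.3
```

{"method": "drive_tool", "body": {
  "increments": [
    [0, 0, -0.02, 0, 0, 0],
    [0, 0, -0.035, 0, 0, 0],
    [0, 0, -0.035, 0, 0, 0],
    [0, 0, -0.035, 0, 0, 0],
    [0, 0, -0.01, 0, 0, 0],
    [0, 0, 0, 0, 0, -6],
    [0, 0, 0, 0, 0, -6.8],
    [0, 0, 0, 0, 0, -6.8],
    [0, 0, 0, 0, 0, -6.8],
    [0, 0, 0, 0, 0, -6.8],
    [0, 0, 0, 0, 0, -6.8],
    [0, 0, 0, 0, 0, -6.8]
  ]
}}

```text
t: 17.08
tool_pos: [664.2, -107.3, 171.7]
tool_rot: [0.551, 0.834, -0.0, -0.001]
wrist_force: [0.1, 0.9, -2.0]
finger_gap: 0.584
finger_force: 42.1
```

{"method": "drive_tool", "body": {
  "increments": [
    [0, 0, 0, 0, 0, -6.8],
    [0, 0, 0, 0, 0, -6.8],
    [0, 0, 0, 0, 0, -6.8],
    [0, 0, 0, 0, 0, -6.8],
    [0, 0, 0, 0, 0, -6.8],
    [0, 0, 0, 0, 0, -6.8],
    [0, 0, 0, 0, 0, -6.8],
    [0, 0, 0, 0, 0, -6.8],
    [0, 0, 0, 0, 0, -6.8],
    [0, 0, 0, 0, 0, 0],
    [0, 0, 0, 0, 0, 0],
    [0, 0, 0, 0, 0, 0]
  ]
}}

```text
t: 18.08
tool_pos: [664.5, -107.4, 172.0]
tool_rot: [0.054, 0.999, 0.0, -0.0]
wrist_force: [0.4, 0.5, -1.4]
finger_gap: 0.584
finger_force: 42.1
```

```bash
python3 -c "
from h import *
plan(377.9,-290.4,165,173.8)"
```

```text
t 18.1 pos [ 664.5 -107.4  172. ] yaw 173.8 gap 0.58 n=10
  d in tool frame now: [ 265.3 -212.7    7.     0. ]  per row: [ 26.5 -21.3   0.7   0. ]
```

{"method": "drive_tool", "body": {
  "increments": [
    [0.0241, -0.0193, 0, 0, 0, 0],
    [0.0241, -0.0193, 0, 0, 0, 0],
    [0.0241, -0.0193, 0, 0, 0, 0],
    [0.0241, -0.0193, 0, 0, 0, 0],
    [0.0241, -0.0193, 0, 0, 0, 0],
    [0.0241, -0.0193, 0, 0, 0, 0],
    [0.0241, -0.0193, 0, 0, 0, 0],
    [0.0241, -0.0193, 0, 0, 0, 0],
    [0.0241, -0.0193, 0, 0, 0, 0],
    [0.0241, -0.0193, 0, 0, 0, 0],
    [0.0241, -0.0193, 0, 0, 0, 0],
    [0, 0, 0, 0, 0, 0]
  ]
}}

```text
t: 19.08
tool_pos: [375.3, -293.0, 172.5]
tool_rot: [0.056, 0.998, -0.0, -0.001]
wrist_force: [-0.0, -0.1, -1.1]
finger_gap: 0.583
finger_force: 42.1
```

{"method": "drive_tool", "body": {
  "increments": [
    [0, 0, 0, 0, 0, 0],
    [0, 0, 0, 0, 0, 0],
    [0, 0, 0, 0, 0, 0]
  ]
}}

```text
t: 19.33
tool_pos: [379.7, -290.5, 172.5]
tool_rot: [0.052, 0.999, -0.0, 0.0]
wrist_force: [-0.7, -0.2, -1.3]
finger_gap: 0.587
finger_force: 42.1
```

```bash
python3 -c "
from h import *
plan(377.9,-290.4,43,173.8)
from station import eyes
c=eyes.camera('wrist'); C=mk(c); print(C); f=c['frame']; cv2.imwrite('pics/w6b.png',cv2.resize(f,(800,600)))
"
```

```text
t 19.3 pos [ 379.7 -290.5  172.5] yaw 174.0 gap 0.59 n=4
  d in tool frame now: [ 1.800e+00 -1.000e-01  1.295e+02  2.000e-01]  per row: [ 0.4 -0.  32.4  0.1]
{'f': 323.2994230412742, 'c': (254.09452548015994, 197.2447742709291), 'p': array([ 304.08004467, -282.30646889,  324.73499159]), 'q': array([-0.11119891, -0.10034537,  0.66155805,  0.73478334])}
```

View pics/w6b.png

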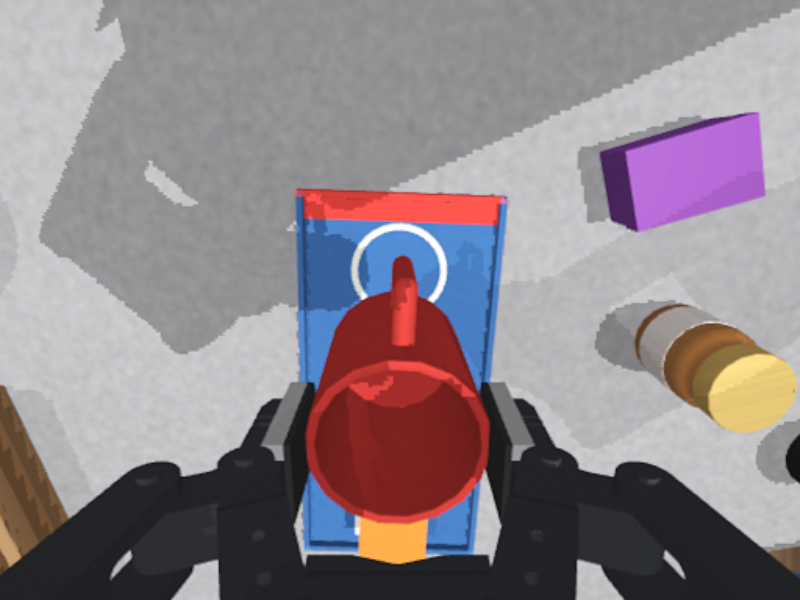

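The handle points over the red stripe with the mug above its round mark (400,268), so I'm lowering it.

{"method": "drive_tool", "body": {
  "increments": [
    [0.0015, 0, 0.025, 0, 0, 0],
    [0, 0, 0.035, 0, 0, 0],
    [0, 0, 0.035, 0, 0, 0],
    [0, 0, 0.02, 0, 0, 0],
    [0, 0, 0.01, 0, 0, 0],
    [0, 0, 0.004, 0, 0, 0],
    [0, 0, 0, 0, 0, 0],
    [0, 0, 0, 0, 0, 0]
  ]
}}

```text
t: 20.05
tool_pos: [378.5, -291.0, 44.1]
tool_rot: [0.052, 0.999, -0.001, 0.001]
wrist_force: [0.3, 0.9, 0.1]
finger_gap: 0.587
finger_force: 41.6
```

{"method": "drive_tool", "body": {
  "increments": [
    [0, 0, 0.001, 0, 0, 0],
    [0, 0, 0, 0, 0, 0],
    [0, 0, 0, 0, 0, 0]
  ]
}}

```text
t: 20.3
tool_pos: [378.2, -291.3, 43.1]
tool_rot: [0.052, 0.999, -0.001, 0.001]
wrist_force: [-0.1, -0.4, 2.4]
finger_gap: 0.58
finger_force: 41.9
```

{"method": "drive_tool", "body": {
  "increments": [
    [0, 0, 0, 0, 0, 0],
    [0, 0, 0, 0, 0, 0],
    [0, 0, 0, 0, 0, 0],
    [0, 0, 0, 0, 0, 0],
    [0, 0, 0, 0, 0, 0],
    [0, 0, 0, 0, 0, 0],
    [0, 0, -0.02, 0, 0, 0],
    [0, 0, -0.035, 0, 0, 0],
    [0, 0, -0.035, 0, 0, 0],
    [0, 0, -0.035, 0, 0, 0],
    [0, 0, -0.035, 0, 0, 0],
    [0, 0, 0, 0, 0, -6]
  ],
  "gripper": 1
}}

```text
t: 21.3
tool_pos: [380.1, -293.8, 208.6]
tool_rot: [-0.001, 1.0, -0.005, 0.004]
wrist_force: [0.3, -1.0, -0.3]
finger_gap: 1.002
finger_force: 0.0
```

{"method": "drive_tool", "body": {
  "increments": [
    [-0.0171, 0.0298, 0, 0, 0, 0],
    [-0.0171, 0.0298, 0, 0, 0, 0],
    [-0.0171, 0.0298, 0, 0, 0, 0],
    [-0.0171, 0.0298, 0, 0, 0, 0],
    [-0.0171, 0.0298, 0, 0, 0, 0],
    [-0.0171, 0.0298, 0, 0, 0, 0],
    [-0.0171, 0.0298, 0, 0, 0, 0],
    [-0.0171, 0.0298, 0, 0, 0, 0],
    [-0.0171, 0.0298, 0, 0, 0, 0],
    [-0.0171, 0.0298, 0, 0, 0, 0],
    [0, 0, 0, 0, 0, 0],
    [0, 0, 0, 0, 0, 0]
  ]
}}

```text
t: 22.3
tool_pos: [548.5, 8.9, 202.1]
tool_rot: [-0.002, 1.0, -0.0, -0.0]
wrist_force: [0.0, -0.4, -0.6]
finger_gap: 1.003
finger_force: 0.0
```

```bash
python3 -c "
from h import *
from station import eyes,observe
plan(549,6.3,37,180)
c=eyes.camera('top'); cv2.imwrite('pics/t7.png',c['frame']); f=c['frame']
c=eyes.camera('wrist'); C=mk(c); g=c['frame']; cv2.imwrite('pics/w7.png',g)
print(np.array(proj(C,(549,6.3,65))))
m=cv2.inRange(cv2.cvtColor(g,cv2.COLOR_BGR2HSV)[...,2],0,75); m[260:]=0
for k in cv2.findContours(m,0,2)[0]:
    if cv2.contourArea(k)>300: print(cv2.boundingRect(k))
a=cv2.resize(f[110:290,230:400],None,fx=3,fy=3,interpolation=2); b=cv2.resize(g,None,fx=.5,fy=.5)
o=np.zeros((540,770,3),np.uint8); o[:,:510]=a; o[:192,512:768]=b; cv2.imwrite('pics/c7.png',o)
"
```

```text
t 22.3 pos [548.5   8.9 202.1] yaw -179.8 gap 1.00 n=5
  d in tool frame now: [ -0.5  -2.6 165.1   0.2]  per row: [-0.1 -0.5 33.   0. ]
[252.08304815 184.59404331]
(225, 146, 57, 65)
(322, 45, 31, 57)
```

View pics/c7.png

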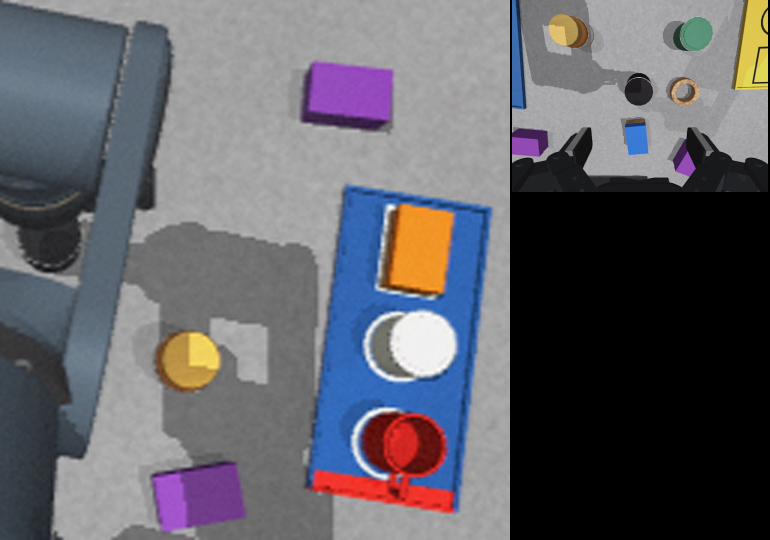

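All three are in the blue tray: mug rim at crop (414,445) with its handle out over the stripe, white top (424,344), orange top (421,250). I'll check them numerically while I grasp the black tin.

```bash
cat > chk.py <<'E'
from h import *
def intray(p,o,a): return np.round(R.from_euler("z",-a,degrees=True).apply(np.r_[p[:2]-o,0])[:2],1)
OB,AB=np.array([462.1,-302.8]),-8.35
OY,AY=np.array([460.3,278.9]),1.95
E
python3 -c "
from chk import *
g=lambda u,v,z:onz(TOP,(u+.5)/3-.5+230,(v+.5)/3-.5+110,z)
for n,u,v,z in(('white',424,344,69),('mug',414,445,74),('handle',399,495,60),('orange',421,250,44)): print(n,g(u,v,z),intray(g(u,v,z),OB,AB))
d=g(399,205,44)-g(388,287,44); print(np.degrees(np.arctan2(d[1],d[0]))-AB)
"
```

```text
white [ 461.12816659 -303.78886707   69.        ] [-0.8 -1.1]
mug [ 379.27856121 -292.38171476   74.        ] [-83.5  -1.7]
handle [ 338.28485274 -283.50853492   60.        ] [-125.3    1.1]
orange [ 542.2945081  -310.72557608   44.        ] [80.5  3.8]
-0.23355030291614298
```

{"method": "drive_tool", "body": {
  "increments": [
    [-0.0005, -0.0025, 0.02, 0, 0, 0],
    [0, 0, 0.035, 0, 0, 0],
    [0, 0, 0.035, 0, 0, 0],
    [0, 0, 0.035, 0, 0, 0],
    [0, 0, 0.025, 0, 0, 0],
    [0, 0, 0.01, 0, 0, 0],
    [0, 0, 0.005, 0, 0, 0],
    [0, 0, 0, 0, 0, 0],
    [0, 0, 0, 0, 0, 0]
  ]
}}

```text
t: 23.15
tool_pos: [549.8, 4.0, 38.6]
tool_rot: [0.001, 1.0, -0.0, 0.001]
wrist_force: [0.1, 0.1, -0.3]
finger_gap: 0.999
finger_force: 0.0
```

{"method": "drive_tool", "body": {
  "increments": [
    [0, 0, 0, 0, 0, 0],
    [0, 0, 0, 0, 0, 0],
    [0, 0, 0, 0, 0, 0],
    [0, 0, 0, 0, 0, 0],
    [0, 0, 0, 0, 0, 0],
    [0, 0, 0, 0, 0, 0],
    [0, 0, 0, 0, 0, 0],
    [0, 0, 0, 0, 0, 0],
    [0, 0, 0, 0, 0, 0],
    [0, 0, 0, 0, 0, 0]
  ],
  "gripper": 0
}}

```text
t: 23.98
tool_pos: [550.0, 5.0, 39.2]
tool_rot: [-0.0, 1.0, -0.0, 0.002]
wrist_force: [-0.8, 1.8, 5.8]
finger_gap: 0.619
finger_force: 40.7
```

{"method": "drive_tool", "body": {
  "increments": [
    [0, 0, -0.02, 0, 0, 0],
    [0, 0, -0.035, 0, 0, 0],
    [0, 0, -0.035, 0, 0, 0],
    [0, 0, -0.035, 0, 0, 0],
    [0, 0, -0.015, 0, 0, 0],
    [0.0135, 0.0272, 0, 0, 0, 0],
    [0.0135, 0.0272, 0, 0, 0, 0],
    [0.0135, 0.0272, 0, 0, 0, 0],
    [0.0135, 0.0272, 0, 0, 0, 0],
    [0.0135, 0.0272, 0, 0, 0, 0],
    [0.0135, 0.0272, 0, 0, 0, 0],
    [0.0135, 0.0272, 0, 0, 0, 0]
  ]
}}

```text
t: 24.98
tool_pos: [453.1, 196.4, 177.7]
tool_rot: [0.0, 1.0, -0.0, -0.0]
wrist_force: [0.4, -0.3, -3.4]
finger_gap: 0.612
finger_force: 43.8
```

{"method": "drive_tool", "body": {
  "increments": [
    [0.0135, 0.0272, 0, 0, 0, 0],
    [0.0135, 0.0272, 0, 0, 0, 0],
    [0.0135, 0.0272, 0, 0, 0, -2],
    [0, 0, 0, 0, 0, 0],
    [0, 0, 0, 0, 0, 0],
    [0, 0, 0, 0, 0, 0]
  ]
}}

```text
t: 25.48
tool_pos: [413.7, 276.7, 177.6]
tool_rot: [-0.018, 1.0, -0.0, 0.0]
wrist_force: [0.4, -0.4, -3.1]
finger_gap: 0.613
finger_force: 43.7
```

```bash
python3 -c "
from h import *
plan(415.4,277.2,43,181.95-360)"
```

```text
t 25.5 pos [413.7 276.7 177.6] yaw -178.0 gap 0.61 n=4
  d in tool frame now: [-1.700e+00  4.000e-01  1.346e+02  1.000e-01]  per row: [-0.4  0.1 33.6  0. ]
```

{"method": "drive_tool", "body": {
  "increments": [
    [-0.0015, 0.0005, 0.03, 0, 0, 0],
    [0, 0, 0.035, 0, 0, 0],
    [0, 0, 0.035, 0, 0, 0],
    [0, 0, 0.02, 0, 0, 0],
    [0, 0, 0.01, 0, 0, 0],
    [0, 0, 0.004, 0, 0, 0],
    [0, 0, 0, 0, 0, 0],
    [0, 0, 0, 0, 0, 0]
  ]
}}

```text
t: 26.15
tool_pos: [416.9, 277.1, 44.3]
tool_rot: [-0.017, 1.0, 0.0, 0.001]
wrist_force: [0.6, -0.0, -2.7]
finger_gap: 0.614
finger_force: 43.8
```

{"method": "drive_tool", "body": {
  "increments": [
    [0, 0, 0.001, 0, 0, 0],
    [0, 0, 0.0005, 0, 0, 0],
    [0, 0, 0, 0, 0, 0]
  ]
}}

```text
t: 26.4
tool_pos: [417.0, 277.6, 43.2]
tool_rot: [-0.017, 1.0, 0.0, 0.002]
wrist_force: [-0.4, -0.9, 4.3]
finger_gap: 0.613
finger_force: 44.5
```

{"method": "drive_tool", "body": {
  "increments": [
    [0, 0, 0, 0, 0, 0],
    [0, 0, 0, 0, 0, 0],
    [0, 0, 0, 0, 0, 0],
    [0, 0, 0, 0, 0, 0],
    [0, 0, 0, 0, 0, 0],
    [0, 0, 0, 0, 0, 0],
    [0, 0, -0.02, 0, 0, 0],
    [0, 0, -0.035, 0, 0, 0],
    [0, 0, -0.035, 0, 0, 0],
    [0, 0, -0.035, 0, 0, 0],
    [0, 0, -0.035, 0, 0, 0],
    [0, 0, 0, 0, 0, -4]
  ],
  "gripper": 1
}}

```text
t: 27.4
tool_pos: [419.3, 279.1, 208.3]
tool_rot: [-0.053, 0.999, 0.002, 0.006]
wrist_force: [1.3, 0.2, 0.6]
finger_gap: 0.996
finger_force: 0.0
```

{"method": "drive_tool", "body": {
  "increments": [
    [-0.02, -0.0272, 0, 0, 0, 0],
    [-0.02, -0.0272, 0, 0, 0, 0],
    [-0.02, -0.0272, 0, 0, 0, 0],
    [-0.02, -0.0272, 0, 0, 0, 0],
    [-0.02, -0.0272, 0, 0, 0, 0],
    [-0.02, -0.0272, 0, 0, 0, 0],
    [-0.02, -0.0272, 0, 0, 0, 0],
    [-0.02, -0.0272, 0, 0, 0, 0],
    [-0.02, -0.0272, 0, 0, 0, 0],
    [-0.02, -0.0272, 0, 0, 0, 0],
    [-0.02, -0.0272, 0, 0, 0, 0],
    [0, 0, 0, 0, 0, 0]
  ]
}}

```text
t: 28.4
tool_pos: [670.1, -3.0, 201.6]
tool_rot: [-0.05, 0.999, -0.002, 0.003]
wrist_force: [1.0, -0.3, -0.3]
finger_gap: 0.998
finger_force: 0.0
```

{"method": "drive_tool", "body": {
  "increments": [
    [0, 0, 0, 0, 0, 0],
    [0, 0, 0, 0, 0, 0]
  ]
}}

```text
t: 28.57
tool_pos: [664.4, 3.1, 201.1]
tool_rot: [-0.052, 0.999, 0.001, -0.001]
wrist_force: [-0.3, 0.9, -0.3]
finger_gap: 1.001
finger_force: 0.0
```

```bash
python3 -c "
from h import *
from station import eyes
plan(666.5,2,24,-174)
c=eyes.camera('wrist'); C=mk(c); g=c['frame']
m=cv2.inRange(cv2.cvtColor(g,cv2.COLOR_BGR2HSV),(105,150,60),(125,255,255)); m[:60]=0
for k in cv2.findContours(m,0,2)[0]:
    if cv2.contourArea(k)>300:
        r=cv2.minAreaRect(k); b=np.array([onz(C,*q,40)[:2] for q in cv2.boxPoints(r)]); print(r,b.mean(0)); e=b-np.roll(b,1,0); print(np.linalg.norm(e,axis=1),np.degrees(np.arctan2(e[:,1],e[:,0])))
"
```

```text
t 28.6 pos [664.4   3.1 201.1] yaw -174.0 gap 1.00 n=5
  d in tool frame now: [ -2.   -1.3 177.1  -0. ]  per row: [-0.4 -0.3 35.4 -0. ]
((178.76028442382812, 341.40521240234375), (49.659053802490234, 67.71112823486328), 10.954063415527344) [872.08244471 -63.77652395]
[60.13763382 96.6620432  55.88898583 97.75393942] [-98.07529922 171.86870976  82.95325916  -5.63442036]
((57.680686950683594, 312.1189270019531), (58.80096435546875, 26.075164794921875), 5.042450904846191) [ 844.18618079 -202.01366633]
[66.57981887 35.80780978 64.79404443 35.76266032] [-90.24250104 170.31799134  89.93918039  -6.80402827]
((253.5, 176.5), (69.0, 45.0), 90.0) [664.66679733   3.21672144]
[70.50206492 43.37677244 70.51968025 46.25667818] [-175.24348236   95.94426972    7.09683787  -84.0786402 ]
```

The wrist measurement puts the blue block at (665,3), turned about 6°, directly under the tool.

{"method": "drive_tool", "body": {
  "increments": [
    [-0.001, 0, 0.025, 0, 0, 0],
    [0, 0, 0.035, 0, 0, 0],
    [0, 0, 0.035, 0, 0, 0],
    [0, 0, 0.035, 0, 0, 0],
    [0, 0, 0.027, 0, 0, 0],
    [0, 0, 0.014, 0, 0, 0],
    [0, 0, 0.005, 0, 0, 0],
    [0, 0, 0, 0, 0, 0],
    [0, 0, 0, 0, 0, 0]
  ]
}}

```text
t: 29.37
tool_pos: [667.5, 3.2, 27.4]
tool_rot: [-0.053, 0.999, -0.0, 0.001]
wrist_force: [-0.5, -0.7, 0.4]
finger_gap: 0.999
finger_force: 0.0
```

{"method": "drive_tool", "body": {
  "increments": [
    [0, 0, 0, 0, 0, 0],
    [0, 0, 0, 0, 0, 0],
    [0, 0, 0, 0, 0, 0],
    [0, 0, 0, 0, 0, 0],
    [0, 0, 0, 0, 0, 0],
    [0, 0, 0, 0, 0, 0],
    [0, 0, 0, 0, 0, 0],
    [0, 0, 0, 0, 0, 0],
    [0, 0, 0, 0, 0, 0],
    [0, 0, 0, 0, 0, 0]
  ],
  "gripper": 0
}}

```text
t: 30.2
tool_pos: [667.3, 2.8, 27.9]
tool_rot: [-0.052, 0.999, -0.0, 0.001]
wrist_force: [-1.6, 1.4, 5.8]
finger_gap: 0.471
finger_force: 39.5
```

{"method": "drive_tool", "body": {
  "increments": [
    [0, 0, -0.02, 0, 0, 0],
    [0, 0, -0.035, 0, 0, 0],
    [0, 0, -0.035, 0, 0, 0],
    [0, 0, -0.03, 0, 0, 0],
    [0.0131, 0.0293, 0, 0, 0, 0],
    [0.0131, 0.0293, 0, 0, 0, 0],
    [0.0131, 0.0293, 0, 0, 0, 0],
    [0.0131, 0.0293, 0, 0, 0, 0],
    [0.0131, 0.0293, 0, 0, 0, 0],
    [0.0131, 0.0293, 0, 0, 0, 0],
    [0.0131, 0.0293, 0, 0, 0, 0],
    [0.0131, 0.0293, 0, 0, 0, 0]
  ]
}}

```text
t: 31.2
tool_pos: [537.0, 226.2, 146.5]
tool_rot: [-0.052, 0.999, 0.0, 0.0]
wrist_force: [1.3, 0.8, -0.3]
finger_gap: 0.004
finger_force: 0.0
```

{"method": "drive_tool", "body": {
  "increments": [
    [0.0131, 0.0293, 0, 0, 0, 0],
    [0.0131, 0.0293, 0, 0, 0, 0],
    [0, 0, 0, 0, 0, 4],
    [0, 0, 0, 0, 0, 0],
    [0, 0, 0, 0, 0, 0],
    [0, 0, 0, 0, 0, 0]
  ]
}}

```text
t: 31.7
tool_pos: [506.3, 280.0, 146.2]
tool_rot: [-0.018, 1.0, 0.0, 0.0]
wrist_force: [-0.3, -0.1, 0.9]
finger_gap: 0.001
finger_force: 0.0
```

```bash
python3 -c "
from h import *
plan(507,280.3,32,181.95-360)"
```

```text
t 31.7 pos [506.3 280.  146.2] yaw -178.0 gap 0.00 n=4
  d in tool frame now: [-7.000e-01  2.000e-01  1.142e+02  1.000e-01]  per row: [-0.2  0.1 28.6  0. ]
```

The fingers are shut on nothing: the block slipped out during the move. I'll find it.

```bash
python3 -c "
from h import *
from station import eyes
f=eyes.camera('top')['frame']; g=eyes.camera('scene')['frame']
cv2.imwrite('pics/t9.png',f); cv2.imwrite('pics/s9.png',g)
o=np.zeros((600,800,3),np.uint8); o[:360,:580]=cv2.resize(f[110:290,110:400],None,fx=2,fy=2,interpolation=2); o[362:600,:400]=cv2.resize(g[125:244,130:330],None,fx=2,fy=2,interpolation=2)[:238]
cv2.imwrite('pics/c9.png',o)
"
```

```text
(no output)
```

View pics/c9.png

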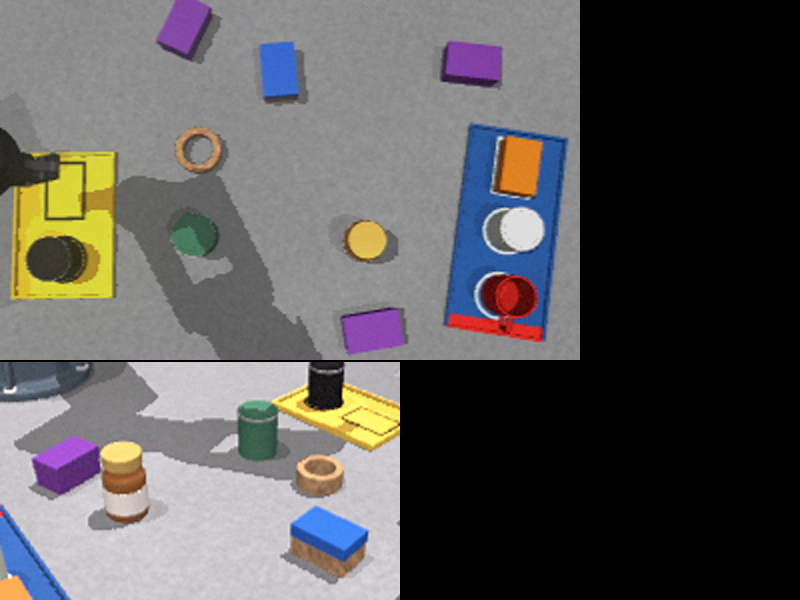

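The block is still on the table near its first place, flat at top crop (279,71). I'll open, go back, re-measure, then grip lower and harder.

{"method": "drive_tool", "body": {
  "increments": [
    [0, 0, -0.025, 0, 0, -4],
    [0, 0, -0.03, 0, 0, 0],
    [-0.0131, -0.0293, 0, 0, 0, 0],
    [-0.0131, -0.0293, 0, 0, 0, 0],
    [-0.0131, -0.0293, 0, 0, 0, 0],
    [-0.0131, -0.0293, 0, 0, 0, 0],
    [-0.0131, -0.0293, 0, 0, 0, 0],
    [-0.0131, -0.0293, 0, 0, 0, 0],
    [-0.0131, -0.0293, 0, 0, 0, 0],
    [-0.0131, -0.0293, 0, 0, 0, 0],
    [-0.0131, -0.0293, 0, 0, 0, 0],
    [-0.0131, -0.0293, 0, 0, 0, 0]
  ],
  "gripper": 1
}}

```text
t: 32.8
tool_pos: [667.1, 0.0, 200.8]
tool_rot: [-0.052, 0.999, 0.0, -0.0]
wrist_force: [0.2, 0.5, 0.9]
finger_gap: 0.999
finger_force: 0.0
```

{"method": "drive_tool", "body": {
  "increments": [
    [0, 0, 0, 0, 0, 0],
    [0, 0, 0, 0, 0, 0],
    [0, 0, 0, 0, 0, 0]
  ]
}}

```text
t: 33.05
tool_pos: [665.9, 2.2, 200.5]
tool_rot: [-0.052, 0.999, 0.0, -0.001]
wrist_force: [0.3, 0.1, -0.4]
finger_gap: 0.999
finger_force: 0.0
```

```bash
python3 -c "
from h import *
from station import eyes
plan(666.5,2,20,-174)
c=eyes.camera('wrist'); C=mk(c); g=c['frame']; cv2.imwrite('pics/w9.png',g)
m=cv2.inRange(cv2.cvtColor(g,cv2.COLOR_BGR2HSV),(105,150,60),(125,255,255)); m[:60]=0
for k in cv2.findContours(m,0,2)[0]:
    if cv2.contourArea(k)>1500:
        r=cv2.minAreaRect(k); b=np.array([onz(C,*q,40)[:2] for q in cv2.boxPoints(r)]); print(r,b.mean(0)); e=b-np.roll(b,1,0); print(np.linalg.norm(e,axis=1),np.degrees(np.arctan2(e[:,1],e[:,0])))
t=cv2.imread('pics/t9.png'); m=cv2.inRange(cv2.cvtColor(t,cv2.COLOR_BGR2HSV),(105,150,60),(125,255,255)); m[:115]=0;m[180:]=0;m[:,300:]=0
for k in cv2.findContours(m,0,2)[0]:
    if cv2.contourArea(k)>150: r=cv2.minAreaRect(k); print(r,onz(TOP,*r[0],40))
"
```

```text
t 33.0 pos [665.9   2.2 200.5] yaw -174.1 gap 1.00 n=6
  d in tool frame now: [-6.000e-01 -3.000e-01  1.805e+02 -1.000e-01]  per row: [-0.1 -0.  30.1 -0. ]
((179.34527587890625, 341.15850830078125), (50.49505615234375, 68.37104797363281), 10.619654655456543) [872.78483438 -64.13746067]
[61.0727022  97.49148012 56.69987598 98.57028096] [-97.70984791 172.07503641  83.29834967  -5.37507513]
((253.5, 175.5), (69.0, 45.0), 90.0) [665.08357409   2.19036413]
[70.23293509 43.23837942 70.24803122 46.11559185] [-175.30862693   95.8845032     7.0385067   -84.13546946]
((248.97950744628906, 144.2746124267578), (26.2553653717041, 16.568038940429688), 84.80557250976562) [665.01083976   1.24837354  40.        ]
```

{"method": "drive_tool", "body": {
  "increments": [
    [0.001, 0, 0.025, 0, 0, 0],
    [0, 0, 0.035, 0, 0, 0],
    [0, 0, 0.035, 0, 0, 0],
    [0, 0, 0.035, 0, 0, 0],
    [0, 0, 0.03, 0, 0, 0],
    [0, 0, 0.013, 0, 0, 0],
    [0, 0, 0.006, 0, 0, 0],
    [0, 0, 0, 0, 0, 0],
    [0, 0, 0, 0, 0, 0]
  ]
}}

```text
t: 33.85
tool_pos: [666.6, 3.1, 23.4]
tool_rot: [-0.053, 0.999, -0.0, 0.001]
wrist_force: [0.9, 0.5, 0.7]
finger_gap: 1.002
finger_force: 0.0
```

{"method": "drive_tool", "body": {
  "increments": [
    [0, 0, 0, 0, 0, 0],
    [0, 0, 0, 0, 0, 0],
    [0, 0, 0, 0, 0, 0],
    [0, 0, 0, 0, 0, 0],
    [0, 0, 0, 0, 0, 0],
    [0, 0, 0, 0, 0, 0],
    [0, 0, 0, 0, 0, 0],
    [0, 0, 0, 0, 0, 0],
    [0, 0, 0, 0, 0, 0],
    [0, 0, 0, 0, 0, 0]
  ],
  "gripper": 0,
  "newtons": 80
}}

```text
t: 34.68
tool_pos: [666.6, 2.5, 24.1]
tool_rot: [-0.052, 0.999, -0.0, 0.001]
wrist_force: [-1.5, -0.7, 7.1]
finger_gap: 0.484
finger_force: 80.0
```

{"method": "drive_tool", "body": {
  "increments": [
    [0, 0, -0.005, 0, 0, 0],
    [0, 0, -0.01, 0, 0, 0],
    [0, 0, -0.02, 0, 0, 0],
    [0, 0, 0, 0, 0, 0],
    [0, 0, 0, 0, 0, 0]
  ]
}}

```text
t: 35.1
tool_pos: [666.7, 2.5, 58.4]
tool_rot: [-0.052, 0.999, -0.0, 0.002]
wrist_force: [0.1, 0.2, -1.9]
finger_gap: 0.492
finger_force: 81.3
```

{"method": "drive_tool", "body": {
  "increments": [
    [0, 0, -0.015, 0, 0, 0],
    [0, 0, -0.025, 0, 0, 0],
    [0, 0, -0.025, 0, 0, 0],
    [0, 0, -0.015, 0, 0, 0],
    [0.007, 0.015, 0, 0, 0, 0],
    [0.011, 0.025, 0, 0, 0, 0],
    [0.011, 0.025, 0, 0, 0, 0],
    [0.011, 0.025, 0, 0, 0, 0],
    [0.011, 0.025, 0, 0, 0, 0],
    [0.011, 0.025, 0, 0, 0, 0],
    [0.011, 0.025, 0, 0, 0, 0],
    [0.011, 0.025, 0, 0, 0, 0]
  ]
}}

```text
t: 36.1
tool_pos: [559.1, 184.5, 135.1]
tool_rot: [-0.052, 0.999, 0.0, -0.002]
wrist_force: [0.5, 0.2, -1.2]
finger_gap: 0.488
finger_force: 81.4
```

{"method": "drive_tool", "body": {
  "increments": [
    [0.011, 0.025, 0, 0, 0, 0],
    [0.011, 0.025, 0, 0, 0, 0],
    [0.011, 0.025, 0, 0, 0, 0],
    [0.011, 0.025, 0, 0, 0, 0],
    [0.011, 0.025, 0, 0, 0, 4],
    [0, 0, 0, 0, 0, 0],
    [0, 0, 0, 0, 0, 0],
    [0, 0, 0, 0, 0, 0]
  ]
}}

```text
t: 36.77
tool_pos: [493.2, 301.4, 135.8]
tool_rot: [-0.018, 1.0, -0.001, -0.001]
wrist_force: [-0.2, 0.0, -1.1]
finger_gap: 0.49
finger_force: 81.4
```

```bash
python3 -c "
from h import *
plan(506.6,280.3,29,181.95-360)"
```

```text
t 36.8 pos [493.2 301.4 135.8] yaw -177.9 gap 0.49 n=4
  d in tool frame now: [-1.260e+01 -2.160e+01  1.068e+02  1.000e-01]  per row: [-3.2 -5.4 26.7  0. ]
```

{"method": "drive_tool", "body": {
  "increments": [
    [-0.0125, -0.0215, 0, 0, 0, 0],
    [0, 0, 0.025, 0, 0, 0],
    [0, 0, 0.03, 0, 0, 0],
    [0, 0, 0.025, 0, 0, 0],
    [0, 0, 0.015, 0, 0, 0],
    [0, 0, 0.007, 0, 0, 0],
    [0, 0, 0, 0, 0, 0],
    [0, 0, 0, 0, 0, 0]
  ]
}}

```text
t: 37.43
tool_pos: [508.1, 279.9, 34.9]
tool_rot: [-0.017, 1.0, -0.0, -0.0]
wrist_force: [0.4, 0.2, -1.5]
finger_gap: 0.485
finger_force: 81.5
```

{"method": "drive_tool", "body": {
  "increments": [
    [0, 0, 0.001, 0, 0, 0],
    [0, 0, 0.001, 0, 0, 0],
    [0, 0, 0.001, 0, 0, 0],
    [0, 0, 0, 0, 0, 0]
  ]
}}

```text
t: 37.77
tool_pos: [507.9, 280.7, 32.6]
tool_rot: [-0.017, 1.0, 0.0, 0.001]
wrist_force: [-0.4, 0.3, -1.7]
finger_gap: 0.484
finger_force: 81.5
```

{"method": "drive_tool", "body": {
  "increments": [
    [0, 0, 0.001, 0, 0, 0],
    [0, 0, 0.001, 0, 0, 0],
    [0, 0, 0.001, 0, 0, 0],
    [0, 0, 0, 0, 0, 0]
  ]
}}

```text
t: 38.1
tool_pos: [507.4, 280.5, 28.7]
tool_rot: [-0.017, 1.0, -0.0, -0.0]
wrist_force: [0.5, -0.2, -2.4]
finger_gap: 0.488
finger_force: 81.5
```

{"method": "drive_tool", "body": {
  "increments": [
    [0, 0, 0.001, 0, 0, 0],
    [0, 0, 0, 0, 0, 0]
  ]
}}

```text
t: 38.27
tool_pos: [507.5, 280.5, 28.1]
tool_rot: [-0.017, 1.0, -0.0, -0.0]
wrist_force: [-0.8, -0.2, 2.4]
finger_gap: 0.487
finger_force: 81.8
```

{"method": "drive_tool", "body": {
  "increments": [
    [0, 0, 0, 0, 0, 0],
    [0, 0, 0, 0, 0, 0],
    [0, 0, 0, 0, 0, 0],
    [0, 0, 0, 0, 0, 0],
    [0, 0, 0, 0, 0, 0],
    [0, 0, 0, 0, 0, 0],
    [0, 0, -0.02, 0, 0, 0],
    [0, 0, -0.035, 0, 0, 0],
    [0, 0, -0.035, 0, 0, 0],
    [0, 0, -0.035, 0, 0, 0],
    [0, 0, -0.035, 0, 0, 0],
    [0, 0, -0.03, 0, 0, 0]
  ],
  "gripper": 1
}}

```text
t: 39.27
tool_pos: [507.8, 280.6, 220.4]
tool_rot: [-0.017, 1.0, 0.0, 0.001]
wrist_force: [0.6, 0.2, 0.6]
finger_gap: 0.999
finger_force: 0.0
```

{"method": "drive_tool", "body": {
  "increments": [
    [0, -0.035, 0, 0, 0, 0],
    [0, -0.035, 0, 0, 0, 0],
    [0, -0.035, 0, 0, 0, 0],
    [0, -0.035, 0, 0, 0, 0],
    [0, -0.035, 0, 0, 0, 0],
    [0, -0.035, 0, 0, 0, 0],
    [0, -0.035, 0, 0, 0, 0],
    [0, -0.035, 0, 0, 0, 0],
    [0, 0, 0, 0, 0, 0],
    [0, 0, 0, 0, 0, 0],
    [0, 0, 0, 0, 0, 0]
  ]
}}

```text
t: 40.18
tool_pos: [516.9, 0.9, 217.8]
tool_rot: [-0.017, 1.0, 0.0, -0.0]
wrist_force: [-0.7, 0.6, 0.6]
finger_gap: 0.999
finger_force: 0.0
```

```bash
python3 -c "
from h import *
from station import eyes
f=eyes.camera('top')['frame']; g=eyes.camera('scene')['frame']
cv2.imwrite('pics/t10.png',f)
o=np.zeros((600,800,3),np.uint8)
o[:400,:320]=cv2.resize(f[180:280,105:185],None,fx=4,fy=4,interpolation=2)
o[:400,330:710]=cv2.resize(f[160:260,110:205],(380,400),interpolation=2)*0
o[:400,330:730]=cv2.resize(f[180:280,300:400],None,fx=4,fy=4,interpolation=2)
o[402:600,:800]=cv2.resize(g[130:230,60:380],(640,200),interpolation=2)[:198,:640] if False else cv2.copyMakeBorder(cv2.resize(g[130:229,60:380],(640,198),interpolation=2),0,0,0,160,0)
cv2.imwrite('pics/c10.png',o)
"
```

```text
(no output)
```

View pics/c10.png

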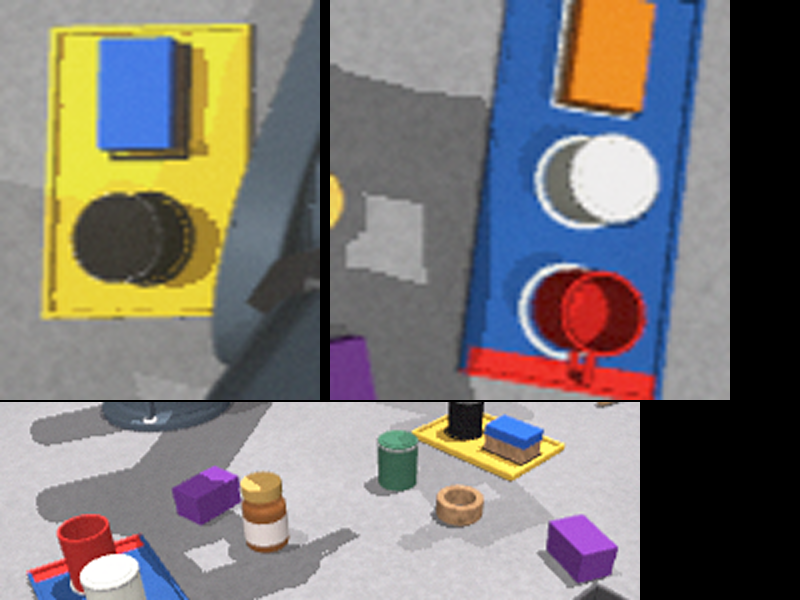

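All five are upright in their trays: blue top centre at crop (136,94), black top at (116,238). Last numeric check before handing in:

```bash
python3 -c "
from chk import *
g=lambda u,v,z,ox=105,oy=180:onz(TOP,(u+.5)/4-.5+ox,(v+.5)/4-.5+oy,z)
for n,p in(('blue',g(136.5,94,44)),('black',g(116,238,69))): print(n,p,intray(p,OY,AY))
d=g(98,38,44)-g(98,149,44); print(np.degrees(np.arctan2(d[1],d[0]))-AY)
for n,u,v,z in(('white',615,180,69),('mug',604,314,74)): print(n,intray(g(u-330,v,z,300),OB,AB))
t=cv2.imread('pics/t10.png'); m=cv2.inRange(cv2.cvtColor(t,cv2.COLOR_BGR2HSV),(5,170,120),(18,255,255)); m[:130]=0; m[:,:330]=0
for k in cv2.findContours(m,0,2)[0]:
    if cv2.contourArea(k)>150: r=cv2.minAreaRect(k); print(r,intray(onz(TOP,*r[0],44),OB,AB))
"
```

```text
blue [505.66567924 277.60821902  44.        ] [45.3 -2.8]
black [414.92753052 277.58586212  69.        ] [-45.4   0.2]
1.44985156412568
white [-1.6 -0.9]
mug [-83.6  -2.9]
((369.7099914550781, 192.5299835205078), (18.24335479736328, 27.435745239257812), 8.13010311126709) [81.6  4.7]
```

All are well inside tolerance, so I'm handing in.

```bash
python3 -c "
from station import order
print(order.close_job())"
```

```text
the job is handed in; nothing more can be done
None
```

Both kits are made up and handed in at about 40 s of the 144 s: all five items measured within 5 mm of their marks, and the green tin, jar and tape look undisturbed; the blue block slipped from the first grasp, so I picked it again, and no verdict came back.

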